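# Close a dowel joint with the bench ratchet clamp, then release it

## Robot

A 6-joint arm with a two-finger parallel gripper is mounted at the origin on a cart in front of the work surface, level with it; the furniture and walls round the work are solid. World frame = base frame: x ahead of the robot, y to its left, z up, the work surface at z = 0. Lengths are in m, angles in degrees, forces in N, time in s.
With the tool pointing down it reaches from about 0.4 to 0.825 m from the base axis. Payload 7 kg.
Tool frame: the origin (TCP) lies at the very end of the fingers, on their centre line; the grasp point (between the pads) lies 19 mm behind it; z points along the fingers, y is the direction in which the jaws open and shut (so a half turn about z gives the same grasp; the last joint's range is limited). The gripper opens to 88 mm and grips with 3 to 60 N. Pads are 19 mm wide; open, the fingers measure 130 mm over their backs; the gripper's body (78 mm by 193 mm) begins 47 mm behind the grasp point.
Start: joints at [-54.941, 20.546, 0.682, 0, -70.136, -16.507], TCP at [0.215, -0.64, 0.194] pointing down, gripper open.
Joint ranges: [-176.03, 176.03], [-82.01, 121.73], [-58.28, 71.71], [-173.87, 95.51], [-174.79, -0.11], [-173.66, 173.66]. Speed limits (degrees/s): [136.94, 136.94, 172.46, 180, 180, 180].

## Interface

Orientations are given as [roll, pitch, yaw] about the fixed x, y, z axes, in that order (R = Rz(yaw) Ry(pitch) Rx(roll)).
In Python, from plant import telemetry, optics, ctrl gives the robot as it stands.
- The arm moves only by the tool servo_tool, never from a script. Its argument "rows" is a list of rows, each a list of 3 entries, a list of its own where there are three numbers: the shift along the tool's x, y, z in m, then the turn, a rotation vector about the tool's x, y, z in units of 6 degrees (1.0 is 6 degrees), then the closure, from 0 (fully open) to 1 (shut). A call has 1 to 20 rows; each row shifts and turns the commanded pose from where the row before left it, along the tool's axes as they then stand; what a row does not reach is not made up. A row lasts 1/12 s, in which the tool goes at most 41.7 mm and 7.16 degrees, less where a joint would pass 70% of its speed; a pose out of reach is approached as far as the arm can. A call is refused whole if a number of a shift passes 0.0417 or a number of a turn 1, either way. A call with a gripper value outside its range is refused whole. The fingers move at their own pace and stop on an object; the grip force is fixed at half the most. Time passes only in rows, so rows that do not move let the fingers close. It gives the time, the measured TCP pose, the force and the opening at its end, in the units of the state.
- telemetry.get_obs(): the state, without advancing time (a new reading comes with each control period).
- optics.snapshot(name): name is "scene" or "side" or "wrist"; returns the picture (480x640x3 uint8, red, green, blue); there is no depth.
- optics.camera_info(name): a dict with "mtx" (3x3 intrinsics, pixels), "D" ([k1, k2, p1, p2, k3] as OpenCV has them; the pictures are not rectified), "rvec" (rotation vector, rad) and "tvec" (3), from world to camera coordinates, as OpenCV has them. Camera axes: x right, y down, z forward; pixel columns grow to the right and rows downward; lengths in m; the calibration is good to about 2 mm. A picture is of the moment at which its call begins: read the wrist's pose just before it. camera_info takes no time and is no camera call; for the wrist camera it gives the pose at the moment of the call.
- ctrl.close_job(): hands the job in, once; it reports no verdict.
The state is a dict: "clock": time; "joint_pos": joint angles; "qvel": joint speeds; "tau": joint torques, N m; "tool_pos": TCP position; "orientation": TCP orientation; "force": force on the tool from outside, world axes, zero at the start; "moment": the same for the moment, N m; "opening": finger opening in m.
Only numpy, scipy, OpenCV 4.12 (cv2) and the standard library are available. Lean on these libraries where they do the work, as an engineer would, in place of code of your own. Each camera call takes 0.05 s, during which the arm holds its last target.

## Task

Close the dowel joint of the small wooden frame piece with the ratchet clamp: pump the green trigger until the dark rail is fully home against the light stile and the clamp is clearly tight on it, but do not overtighten and bruise the wood. Then press the red release tab until the jaw has sprung all the way back, and let go. Work the clamp only by trigger and tab, leave jaw and wood untouched by hand, and leave the things around it where they are.

Things in the scene. Friction and masses are not known exactly. Their poses are not given: they have to be found in the camera images.
- clamp: Bench ratchet clamp, fixed, yaw varies. Origin on the table under it; local +y: the way the jaw closes, local -x: side of the red tab. Plywood base 112 x 300 x 12 mm (y -110 to 190). Grey head of two upright cheeks (x to +-21, y -87 to -5, 102 mm high) with the trigger's pin at y -60, z 92. A toothed steel bar carries the jaw.
- trigger_press (a point): Middle of the top of the green trigger's ridged paddle (30 mm in local x, 52 in y, 10 thick), 71 mm to local -y of its pin, about 120 mm above the table at rest, sloping up outward 0.3 rad. Press straight down with shut fingertips: about 42 mm to its stop (stop at 38 to be safe; the stop is hard). A 1.5 to 4 N spring lifts it again.
- trigger (a joint): Trigger angle, rad: 0 up, 0.6 at the stop (0.1 rad is 7.5 mm at the paddle). The first third of a stroke is play; a stroke past about 0.48 (36 mm) moves the jaw on by one 9 mm tooth, which stays when the trigger comes up. Let it come up fully between strokes. The rail may slide or tighten at any point of a stroke.
- release_press (a point): Middle of the top of the red release tab, 26 x 26 mm, beside the head, 48 mm to local -x of the clamp's centre line, about 76 mm above the table at rest. Press straight down 15 to 18 mm (stop at about 20) with the trigger up, and keep it down 1 s while the jaw springs back. Takes 2 N, but 10 to 20 N at first while the clamp is tight.
- release (a joint): Release tab angle, rad: about 0 at rest, 0.45 at its stop (0.1 rad is 4.6 mm at the tab); the ratchet is free above about 0.35. It twitches at each click of the ratchet.
- jaw (a joint): Advance of the moving jaw, m: 0 = fully back (a spring of 3 to 5 N pulls it there), 0.054 at most. It rests on the ratchet about every 9 mm. 3 to 5 strokes close the joint.
- jaw_face (a point): Centre of the front face of the jaw's black rubber pad (44 x 36 mm), 43 mm above the table. The pad gives about 0.1 mm per newton.
- tail: Tail stop with the work, fixed on the clamp's base, at a varying place along it. Axes as the clamp's; origin on the base (12 mm above the table) under the joint line. Carries the light wooden stile (64 x 40 x 30 mm, local y 0 to 40) with two dowels towards -y.
- joint_line (a point): Top edge middle of the stile's joint face, 56 mm above the table; the rail must meet this face.
- rail_face_centre (a point): Centre of the face of the dark wooden rail (64 x 40 x 30 mm) that the jaw pad pushes; 40 mm from the rail's joint face.
- rail (a joint): Open gap of the dowel joint, m: 0 shut, 8 to 14 mm at the start. The rail takes 8 N to slide and stays where left; sliding it is felt as 8 to 12 N on the paddle. Once home, the paddle force climbs about 2 N per mm of press: stop at 16 to 20 N on the paddle, short of its stop, for a firm fit (over 12 N on the wood); above about 25 N the wood is bruised (45 N on it).
- cup: tin cup, 65 x 59 mm, bystander
- blue_jar: pigment jar, blue, 53 x 96 mm, bystander
- spool: red thread spool, 31 x 43 mm, bystander
- ochre_jar: pigment jar, ochre yellow, 53 x 97 mm, bystander
- rubber: eraser in a card sleeve, 23 x 52 x 13 mm, bystander

How it is judged (in metres and radians):
On the way, in this order (a step that is already met when the one before it is completed fails the run):
1. the rail is home against the stile (gap under 1.5 mm) with the jaw pressing it with 12 N or more (value of joint rail below 0.0015 m and contact force between jaw and rail above 12 N), for 0.05 s.
2. the jaw has been let back (advance under 5 mm) (value of joint jaw below 0.005 m), for 0.2 s.
At the end, for the whole second after the job is handed in: The dowel joint is shut to within 1.5 mm, the jaw is back within 5 mm of its rear end and at rest, and trigger and release tab are up (value of joint rail below 0.0015 m and value of joint jaw below 0.005 m and value of joint trigger below 0.06 rad and value of joint release below 0.15 rad and velocity of joint jaw below 0.01 m/s); the robot touches nothing.
It fails at once if the wood is bruised: the jaw presses the rail with more than 45 N (contact force between jaw and rail above 45 N).
It fails at once if the robot pushes the rail or the jaw itself (contact force between any of the arm, the fingers and rail above 2 N or contact force between any of the arm, the fingers and jaw above 2 N).
It fails at once if a bystander is moved by more than 20 mm (distance of any of cup, blue_jar, spool, ochre_jar, rubber from where it was at the start of the episode above 0.02 m).
It also fails if it takes over 48 s, if anything falls off the work surface, if the arm or the gripper's body presses on something with over 40 N, if the wrist force passes 120 N, or if a joint passes its speed limit or range.

## Working session

There is one attempt and no reset: what is moved stays moved. The work goes in short steps, Python scripts to look and compute and a tool call to move; the robot and the scene stay as the last step left them, time stands still between calls to the robot, and variables do not carry over. Pictures are saved under pics/ and viewed, and the job is handed in when it is done.

Besides the shell and the picture viewer there is one more tool, called after ">>>" in YAML: its name, and indented under it one key for each argument. servo_tool: Moves the arm, as the interface text tells. Its arguments: {"type":"object","properties":{"rows":{"type":"array"}},"required":["rows"]}

```bash
mkdir -p pics; ls; python3 - <<'E'
from plant import telemetry, optics, ctrl
import cv2
print(telemetry.get_obs())
for n in ["scene","side","wrist"]:
    i=optics.camera_info(n);print(n,i)
    cv2.imwrite(f"pics/{n}0.png",optics.snapshot(n)[:,:,::-1])
E
```

```text
pics
{'clock': 0.0, 'joint_pos': array([-5.49414970e+01,  2.05899250e+01,  6.34495960e-01, -1.89770311e-02,
       -7.01361703e+01, -1.65069477e+01]), 'qvel': array([ 0.05031367, -0.05476221,  0.06648505,  0.01041271,  0.03877817,
       -0.09011616]), 'tau': array([ 1.39874439e-03, -5.82722354e+01,  2.93060035e+01,  6.99756235e+00,
        7.08594176e-03, -2.12913192e-04]), 'tool_pos': array([ 0.21455051, -0.63942839,  0.19264886]), 'orientation': array([ 1.79907107e+02, -8.92410858e-03, -1.61454900e+02]), 'force': array([ 0.71131309, -0.67499211,  0.60686683]), 'moment': array([-0.0075907 ,  0.00439488, -0.00961254]), 'opening': 0.08763226011888013}
scene {'mtx': array([[476.10371635,   0.        , 317.79096327],
       [  0.        , 476.10371635, 243.13079478],
       [  0.        ,   0.        ,   1.        ]]), 'D': array([0.00189487, 0.        , 0.        , 0.        , 0.        ]), 'rvec': array([ 0.59034164, -2.55829564,  1.32801882]), 'tvec': array([0.51346735, 0.14490186, 0.99168052])}
side {'mtx': array([[474.61474283,   0.        , 317.35243835],
       [  0.        , 474.61474283, 241.35978685],
       [  0.        ,   0.        ,   1.        ]]), 'D': array([-0.04115293,  0.        ,  0.        ,  0.        ,  0.        ]), 'rvec': array([ 1.908156  , -0.11079754,  0.05875793]), 'tvec': array([-0.48980051,  0.1753961 ,  0.94379859])}
wrist {'mtx': array([[427.07047271,   0.        , 322.90132653],
       [  0.        , 427.07047271, 248.38599842],
       [  0.        ,   0.        ,   1.        ]]), 'D': array([-0.0705378,  0.       ,  0.       ,  0.       ,  0.       ]), 'rvec': array([-1.73063317, -2.40593133, -0.3341424 ]), 'tvec': array([ 0.67266287, -0.03222191,  0.3907006 ])}
```

View pics/scene0.png

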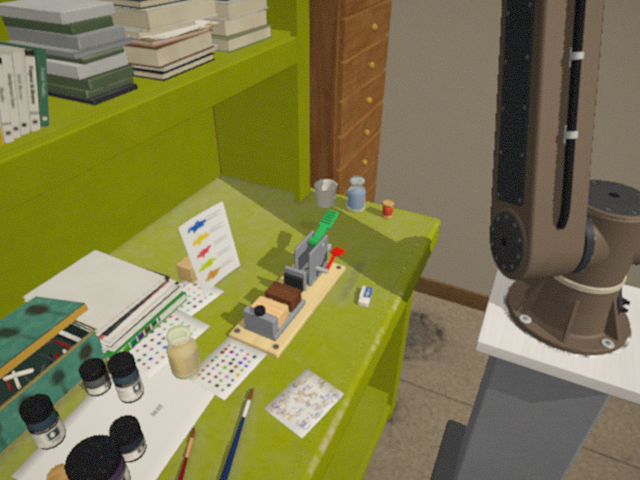

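View pics/side0.png

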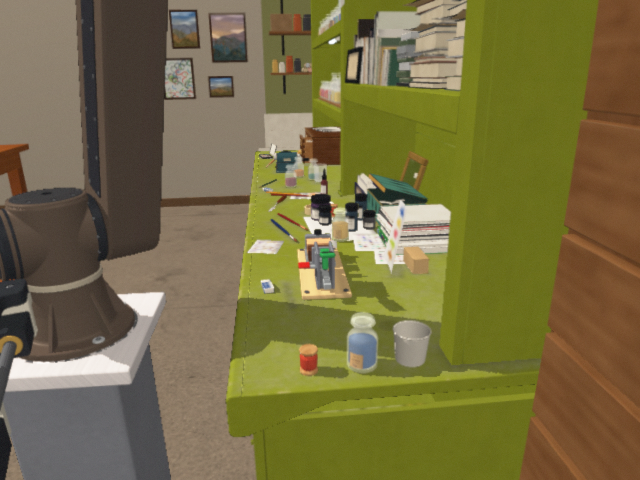

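View pics/wrist0.png

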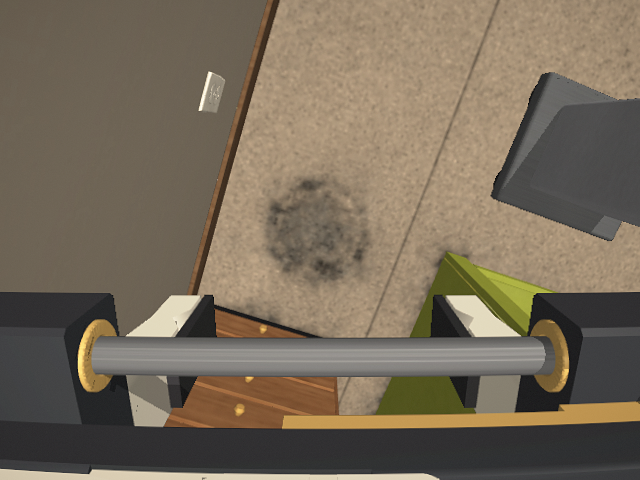

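The scene view shows the clamp around (300,280), its green paddle at (325,222), the red tab at (337,252) and the blue jar at (357,195). In the side view the clamp is around (322,270), and the spool, jar and cup are nearer the camera. I'll zoom in.

```bash
python3 - <<'E'
import cv2
a=cv2.imread("pics/scene0.png")[170:360,220:410];b=cv2.imread("pics/side0.png")[215:315,250:400]
cv2.imwrite("pics/sz.png",cv2.resize(a,None,fx=4,fy=4,interpolation=cv2.INTER_CUBIC)[:600])
cv2.imwrite("pics/sz2.png",cv2.resize(a[60:],None,fx=4,fy=4,interpolation=cv2.INTER_CUBIC))
cv2.imwrite("pics/dz.png",cv2.resize(b,None,fx=5,fy=5,interpolation=cv2.INTER_CUBIC))
E
```

```text
(no output)
```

View pics/sz.png

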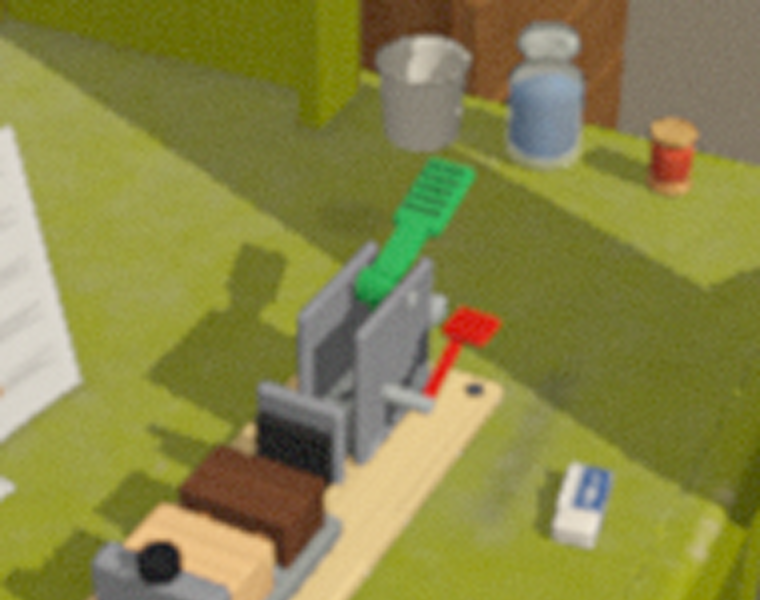

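View pics/sz2.png

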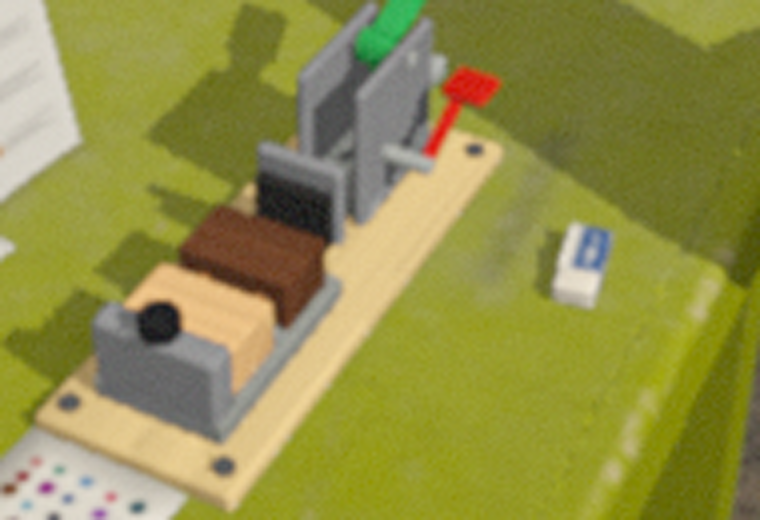

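View pics/dz.png

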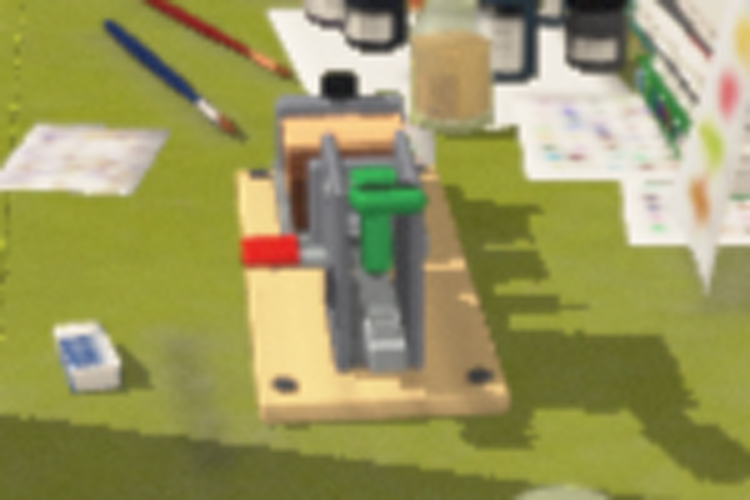

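```bash
cat > h.py <<'E'
import numpy as np,cv2
from scipy.optimize import least_squares
from plant import optics,telemetry
def proj(n,P,info=None):
    i=info or optics.camera_info(n)
    return cv2.projectPoints(np.array(P,float).reshape(-1,3),i['rvec'],i['tvec'],i['mtx'],i['D'])[0].reshape(-1,2)
def tri(obs):
    # obs list (info,uv)
    def f(X): return np.concatenate([proj(None,X,i)[0]-uv for i,uv in obs])
    s=least_squares(f,[0.5,-0.4,0.05]); return s.x,s.fun
E
cat > fit.py <<'E'
from h import *
L=[("scene",-56,190,12,278.3,353.7),("scene",56,190,12,229.5,333),("scene",-56,-110,12,345,268.7),
("side",-56,-110,12,302.4,295.6),("side",56,-110,12,351.4,295),("side",-56,190,12,297.6,249.4),
("scene",21,-87,102,313.7,230.7),("scene",-21,-87,102,327.5,235.5)]
I={n:optics.camera_info(n) for n in("scene","side")}
def w(p,l):
    c,s=np.cos(p[2]),np.sin(p[2]); x,y,z=np.array(l)/1000
    return [p[0]+c*x-s*y,p[1]+s*x+c*y,z]
def f(p): return np.concatenate([proj(0,w(p,l[1:4]),I[l[0]])[0]-l[4:] for l in L])
r=min((least_squares(f,[.5,-.3,a]) for a in np.arange(-3,3,.7)),key=lambda r:r.cost)
p=r.x;print(p,np.degrees(p[2]));print(r.fun.reshape(-1,2).round(1))
for n,l in dict(paddle=(0,-131,120),tab=(-48,-46,76)).items(): print(n,w(p,l),proj(0,w(p,l),I['scene']),proj(0,w(p,l),I['side']))
for y in(-70,-60,-50,-40,-30,-20): print(y,proj(0,w(p,(-48,y,76)),I['scene']),proj(0,w(p,(-48,y,76)),I['side']))
print('tab tri',tri([(I['scene'],(338.2,252)),(I['side'],(304.2,265.2))]))
print('pad tri',tri([(I['scene'],(328.9,217.5)),(I['side'],(327.4,254))]))
E
python3 fit.py
```

```text
[ 0.52362002  0.17768936 -0.03211942] -1.840307091541735
[[-0.4  0.3]
 [-1.1  0.2]
 [ 1.2 -2.9]
 [-1.3 -0.6]
 [-0.  -2.2]
 [-1.  -1.2]
 [-1.7 -1.4]
 [ 1.4 -1.1]]
paddle [np.float64(0.5194131045111366), np.float64(0.046756930514691986), np.float64(0.12)] [[329.47516489 215.57010204]] [[326.88409451 251.72827852]]
tab [np.float64(0.4741675432748571), np.float64(0.1332545558486517), np.float64(0.076)] [[331.41884495 257.30993846]] [[302.73381335 257.42920238]]
-70 [[336.31314147 251.45117317]] [[303.21676263 261.31335855]]
-60 [[334.29403599 253.86815944]] [[303.01306336 259.67518304]]
-50 [[332.24617744 256.31956997]] [[302.81290543 258.06535771]]
-40 [[330.16894615 258.80614676]] [[302.61619785 256.48315746]]
-30 [[328.06170449 261.32865332]] [[302.4228527  254.92788157]]
-20 [[325.92379621 263.88787546]] [[302.232785   253.39885266]]
tab tri (array([0.47363617, 0.10063738, 0.06950054]), array([-0.47589533, -0.27092004, -0.50529099,  0.23691631]))
pad tri (array([0.52053817, 0.04707462, 0.11472228]), array([ 0.01302293,  0.00903851,  0.01277048, -0.00748486]))
```

```bash
python3 - <<'E'
from h import *
from scipy.spatial.transform import Rotation as R
o=telemetry.get_obs();i=optics.camera_info("wrist")
Rt=R.from_euler('xyz',o['orientation'],degrees=True).as_matrix();Rc=cv2.Rodrigues(i['rvec'])[0]
C=-Rc.T@i['tvec'].ravel()
print(Rt.round(3));print('cam in tool',(Rt.T@(C-o['tool_pos'])).round(4));print('cam axes in tool',(Rt.T@Rc.T).round(3))
# plan
g=np.array([.520,.047,.26]);print('move world',g-o['tool_pos'])
for yaw in(-181.84,-1.84): print(yaw-o['orientation'][2])
for n,uv in dict(jar=((357,210),(363,372)),cup=((325,205),(411,362)),spool=((388,217),(308,372)),rub=((366,298),(267,288))).items():
    print(n,tri([(optics.camera_info('scene'),uv[0]),(optics.camera_info('side'),uv[1])]))
E
```

```text
[[-0.948 -0.318 -0.001]
 [-0.318  0.948  0.001]
 [ 0.     0.001 -1.   ]]
cam in tool [ 0.0751  0.0016 -0.1911]
cam axes in tool [[ 0.    -0.962 -0.272]
 [ 1.     0.    -0.   ]
 [ 0.    -0.272  0.962]]
move world [0.3053962  0.6865259  0.06715765]
-20.388145998780857
159.61185400121914
jar (array([ 0.54838029, -0.2036271 , -0.0077581 ]), array([-0.75719469, -0.45008315, -0.4797013 ,  0.23677531]))
cup (array([ 0.63819628, -0.18639944, -0.00683878]), array([-0.27032785, -0.20404292, -0.17614524,  0.11300788]))
spool (array([ 0.45486996, -0.19853604, -0.00274762]), array([-0.53421943, -0.23363273, -0.34278132,  0.11825178]))
rub (array([0.3879633 , 0.14059186, 0.00058882]), array([-0.3268798 , -0.12837205, -0.36769364,  0.11033023]))
```

>>> servo_tool:
  rows:
    - [[0,0,-0.017],[0,0,0.85],1]
    - [[0,0,-0.017],[0,0,0.85],1]
    - [[0,0,-0.017],[0,0,0.85],1]
    - [[0,0,-0.017],[0,0,0.85],1]
    - [[-0.01,0.03,0],[0,0,0],1]

```text
clock: 0.57
tool_pos: [0.2249, -0.6141, 0.2637]
orientation: [-179.8, 0.0, 177.7]
force: [2.0, 0.7, 1.0]
opening: 0.0597
```

>>> servo_tool:
  rows:
    - [[-0.0133,0.0362,0],[0,0,0],1]
    - [[-0.0133,0.0362,0],[0,0,0],1]
    - [[-0.0133,0.0362,0],[0,0,0],1]
    - [[-0.0133,0.0362,0],[0,0,0],1]
    - [[-0.0133,0.0362,0],[0,0,0],1]
    - [[-0.0133,0.0362,0],[0,0,0],1]
    - [[-0.0133,0.0362,0],[0,0,0],1]
    - [[-0.0133,0.0362,0],[0,0,0],1]
    - [[-0.0133,0.0362,0],[0,0,0],1]
    - [[-0.0133,0.0362,0],[0,0,0],1]
    - [[-0.0133,0.0362,0],[0,0,0],1]
    - [[-0.0133,0.0362,0],[0,0,0],1]
    - [[-0.0133,0.0362,0],[0,0,0],1]
    - [[-0.0133,0.0362,0],[0,0,0],1]
    - [[-0.0133,0.0362,0],[0,0,0],1]
    - [[-0.0133,0.0362,0],[0,0,0],1]
    - [[-0.0133,0.0362,0],[0,0,0],1]
    - [[-0.0133,0.0362,0],[0,0,0],1]
    - [[-0.0133,0.0362,0],[0,0,0],1]
    - [[0,0,0],[0,0,0],1]

```text
clock: 2.23
tool_pos: [0.5023, 0.0738, 0.2606]
orientation: [180.0, -0.0, 178.3]
force: [0.7, -0.1, 0.4]
opening: 0.0005
```

```bash
cat > shot.py <<'E'
import sys,pickle
from h import *
k=sys.argv[1]
i=optics.camera_info("wrist");o=telemetry.get_obs();im=optics.snapshot("wrist")
pickle.dump((i,o),open(f"pics/{k}.pkl","wb"));cv2.imwrite(f"pics/{k}.png",im[:,:,::-1])
print(o['clock'],o['tool_pos'],o['orientation'],o['force'],o['opening'],o['joint_pos'].round(1))
E
python3 shot.py w1
```

```text
2.2333 [0.50226971 0.07383972 0.26064483] [ 1.79996147e+02 -2.60000633e-02  1.78333133e+02] [ 0.70724744 -0.10019677  0.41268589] 0.0005126263396924396 [  30.5    2.4  -13.7   -0.   -74.  -122.2]
```

View pics/w1.png

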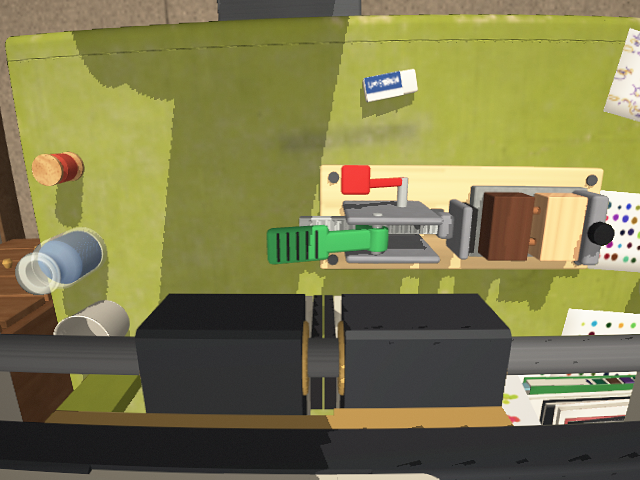

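The paddle is at about (293,245), the tab at (356,180), and the base corners at (321,166), (603,168) and (320,270).

```bash
python3 - <<'E'
import cv2
a=cv2.imread("pics/w1.png")[150:285,250:450]
cv2.imwrite("pics/w1z.png",cv2.resize(a,None,fx=4,fy=4,interpolation=cv2.INTER_CUBIC))
E
```

```text
(no output)
```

View pics/w1z.png

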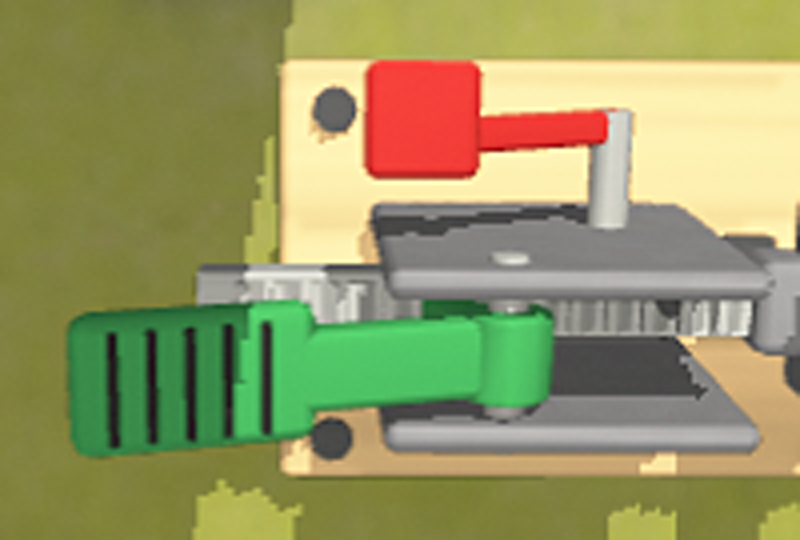

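>>> servo_tool:
  rows:
    - [[0,-0.013,0.018],[0,0,0],1]
    - [[0,-0.013,0.018],[0,0,0],1]
    - [[0,-0.013,0.018],[0,0,0],1]
    - [[0,0,0],[0,0,0],1]
    - [[0,0,0],[0,0,0],1]

```text
clock: 2.7
tool_pos: [0.4984, 0.0288, 0.2071]
orientation: [-179.9, -0.1, 178.1]
force: [0.2, -0.4, 0.9]
opening: 0.0005
```

```bash
python3 shot.py w2; python3 - <<'E'
import cv2
a=cv2.imread("pics/w2.png")
a=a[100:300,250:450] 
cv2.imwrite("pics/w2z.png",cv2.resize(a,None,fx=3,fy=3,interpolation=cv2.INTER_CUBIC))
E
```

```text
2.7 [0.49837039 0.02883312 0.20708624] [-1.79947337e+02 -9.33037660e-02  1.78056189e+02] [ 0.22000457 -0.42349653  0.87203662] 0.0004548434065466155 [  25.9    3.3  -19.7    0.   -67.1 -117.9]
```

View pics/w2.png

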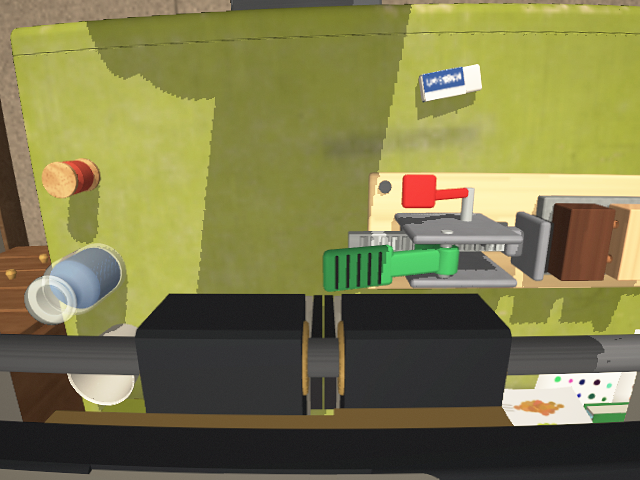

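View pics/w2z.png

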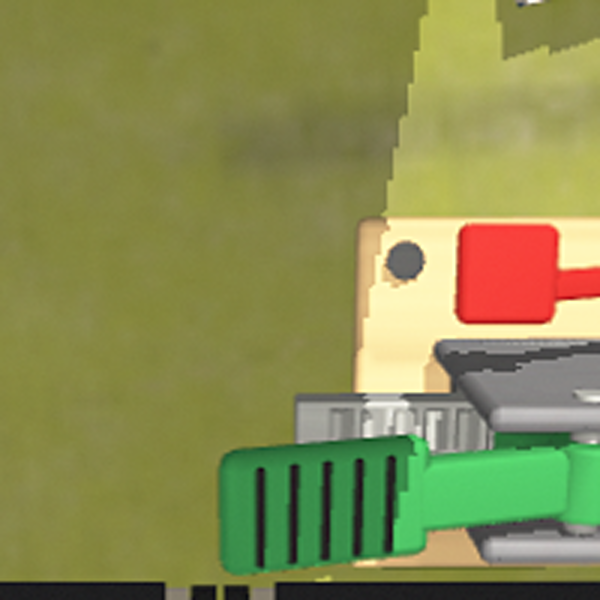

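```bash
python3 - <<'E'
from h import *
import pickle
i1,i2=[pickle.load(open(f"pics/{k}.pkl","rb"))[0] for k in("w1","w2")]
s,d=[optics.camera_info(n) for n in("scene","side")]
for n,a,b,c,e in [("paddle",(297.75,246.25),(359,270),(328.9,217.5),(327.4,254)),("tab",(355.75,179.75),(419,191),(338.2,252),(304.2,265.2)),("baseA",(320.25,165),(369.3,172.7),(345,268.7),(302.4,295.6)),("baseB",(320.75,268.75),(368.3,288.7),None,(351.4,295))]:
    print(n,*tri([(i1,a),(i2,b)]))
    L=[(i1,a),(i2,b),(d,e)]+([(s,c)] if c else [])
    x,f=tri(L);print('   all',x,f.round(1))
E
```

```text
paddle [0.5184414  0.05385228 0.11780504] [ 0.09732937 -0.24466907 -0.08207084  0.20919718]
   all [0.51938693 0.05369315 0.1150018 ] [ 0.2 -0.  -0.6  0.2 -0.9 -1.2 -0.7  1.4]
tab [0.47188663 0.10481885 0.06946385] [ 0.01011724 -0.05654914 -0.00872973  0.04911107]
   all [0.47197436 0.10460055 0.0699915 ] [-0.2  0.1 -0.1  0.3 -1.4 -0.6 -0.5  0.7]
baseA [0.46322807 0.07299097 0.00507252] [ 0.009355   -0.0608198  -0.00818618  0.05382675]
   all [0.46348762 0.07302106 0.00724116] [ 0.   0.4  0.3  0.6 -1.6  0.7  0.8 -0.4]
baseB [0.57234904 0.07035079 0.01543367] [ 0.08821632 -0.20347209 -0.07760488  0.18152199]
   all [0.5764567  0.07086008 0.00431916] [ 0.7  0.1 -0.7 -0.  -0.3 -0.1]
```

>>> servo_tool:
  rows:
    - [[-0.01,0.012,0],[0,0,0],1]
    - [[-0.01,0.012,0],[0,0,0],1]
    - [[0,0,0],[0,0,-1],1]
    - [[0,0,0],[0,0,-1],1]
    - [[0,0,0],[0,0,-1],1]
    - [[0,0,0],[0,0,-1],1]
    - [[0,0,0],[0,0,-1],1]
    - [[0,0,0],[0,0,-1],1]
    - [[0,0,0],[0,0,-1],1]
    - [[0,0,0],[0,0,-1],1]
    - [[0,0,0],[0,0,-1],1]
    - [[0,0,0],[0,0,-1],1]
    - [[0,0,0.01],[0,0,-1],1]
    - [[0,0,0.01],[0,0,-1],1]
    - [[0,0,0.01],[0,0,-1],1]
    - [[0,0,0.01],[0,0,-1],1]
    - [[0,0,0.01],[0,0,-1],1]
    - [[0,0,0],[0,0,0],1]
    - [[0,0,0],[0,0,0],1]

```text
clock: 4.33
tool_pos: [0.5207, 0.0543, 0.1578]
orientation: [180.0, -0.0, -92.0]
force: [-0.5, 0.6, -0.5]
opening: 0.0003
```

```bash
python3 shot.py w3; python3 - <<'E'
from h import *
cv2.imwrite("pics/side3.png",cv2.resize(optics.snapshot("side")[180:330,230:430,::-1],None,fx=4,fy=4,interpolation=cv2.INTER_CUBIC))
E
```

```text
4.3333 [0.52067664 0.05429769 0.15780291] [ 1.79997403e+02 -1.78890687e-02 -9.19846846e+01] [-0.52101462  0.59880067 -0.50872403] 0.00034907834675138846 [ 27.5   7.9 -21.3   0.  -60.8 -29.5]
```

View pics/w3.png

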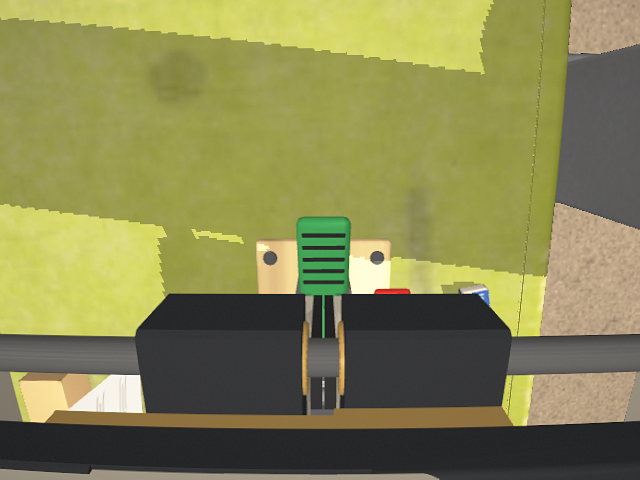

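View pics/side3.png

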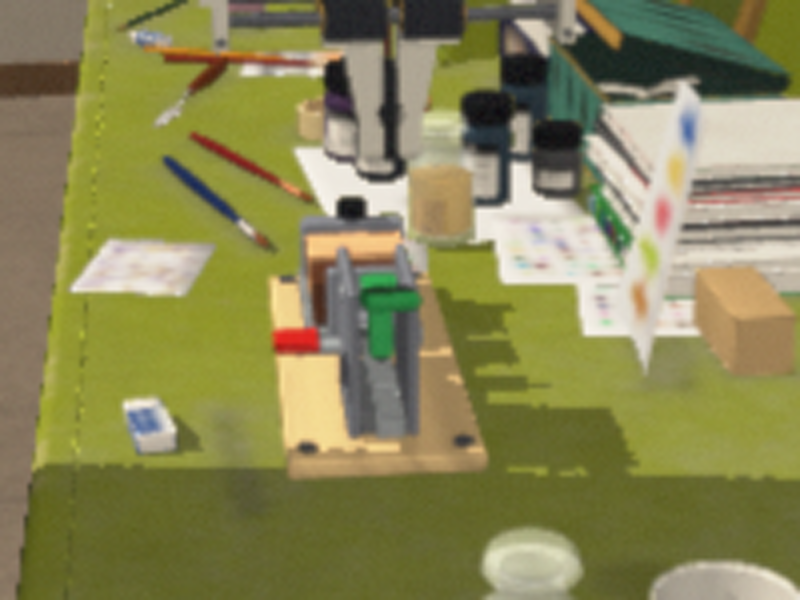

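```bash
python3 - <<'E'
import cv2
a=cv2.imread("pics/w1.png")[160:280,430:620]
cv2.imwrite("pics/w1y.png",cv2.resize(a,None,fx=4,fy=4,interpolation=cv2.INTER_CUBIC))
E
```

```text
(no output)
```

View pics/w1y.png

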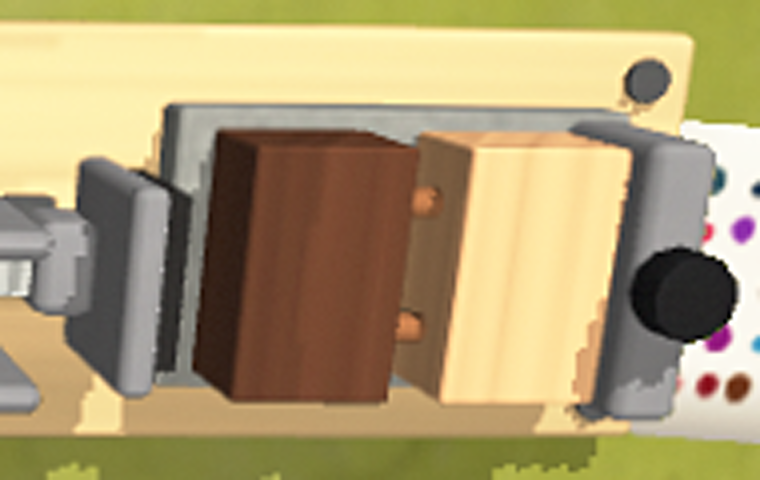

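>>> servo_tool:
  rows:
    - [[0.002,0,0.009],[0,0,0],1]
    - [[0,0,0.009],[0,0,0],1]
    - [[0,0,0.006],[0,0,0],1]
    - [[0,0,0.003],[0,0,0],1]

```text
clock: 4.77
tool_pos: [0.5191, 0.0511, 0.1292]
orientation: [179.9, -0.0, -91.9]
force: [-0.9, -0.0, 0.2]
opening: 0.0004
```

>>> servo_tool:
  rows:
    - [[0,0,0.003],[0,0,0],1]
    - [[0,0,0.002],[0,0,0],1]
    - [[0,0,0.002],[0,0,0],1]

```text
clock: 5.02
tool_pos: [0.52, 0.0514, 0.1234]
orientation: [-180.0, -0.0, -91.9]
force: [-0.2, -0.2, -0.5]
opening: 0.0004
```

>>> servo_tool:
  rows:
    - [[0,0,0.002],[0,0,0],1]
    - [[0,0,0.002],[0,0,0],1]

```text
clock: 5.18
tool_pos: [0.52, 0.0514, 0.1196]
orientation: [-180.0, 0.0, -91.9]
force: [0.1, 0.4, -0.3]
opening: 0.0005
```

>>> servo_tool:
  rows:
    - [[0,0,0.002],[0,0,0],1]
    - [[0,0,0.002],[0,0,0],1]
    - [[0,0,0.002],[0,0,0],1]

```text
clock: 5.43
tool_pos: [0.5199, 0.0514, 0.1134]
orientation: [-180.0, 0.0, -91.8]
force: [0.1, -0.0, 0.4]
opening: 0.0003
```

>>> servo_tool:
  rows:
    - [[0,0,0.002],[0,0,0],1]
    - [[0,0,0.002],[0,0,0],1]

```text
clock: 5.6
tool_pos: [0.5199, 0.0514, 0.1094]
orientation: [-180.0, 0.0, -91.8]
force: [-0.0, -0.0, 0.9]
opening: 0.0005
```

```bash
cat > look.py <<'E'
import sys
from h import *
a=optics.snapshot("scene")[170:330,220:400,::-1]
b=optics.snapshot("side")[200:315,270:390,::-1]
a=cv2.resize(a,(400,356),interpolation=cv2.INTER_CUBIC);b=cv2.resize(b,(371,356),interpolation=cv2.INTER_CUBIC)
cv2.imwrite(f"pics/{sys.argv[1]}.png",np.hstack([a,b]))
print(telemetry.get_obs()['force'],telemetry.get_obs()['tool_pos'])
E
python3 look.py k1
```

```text
[ 0.68771998 -0.45215572  0.21924246] [0.51967217 0.05132167 0.10918921]
```

View pics/k1.png

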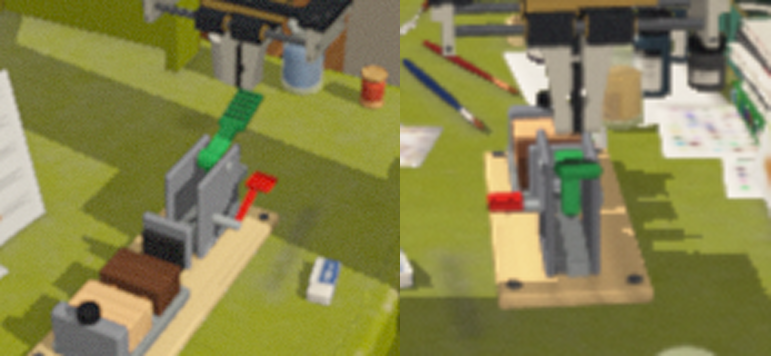

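```bash
python3 - <<'E'
from h import *
o=telemetry.get_obs()['tool_pos']
u=proj('scene',o)[0];v=proj('side',o)[0]
print(u,v,(u-[220,170])*400/180,(v-[270,200])*371/120+[400,0])
a=optics.snapshot("scene")[180:250,290:370,::-1]
b=optics.snapshot("side")[200:280,290:360,::-1]
cv2.imwrite("pics/k2.png",np.hstack([cv2.resize(a,(400,350),interpolation=cv2.INTER_CUBIC),cv2.resize(b,(306,350),interpolation=cv2.INTER_CUBIC)]))
E
```

```text
[328.42476866 220.57967683] [326.77153485 255.73995463] [240.94393035 112.39928184] [575.5186619  172.32935973]
```

View pics/k2.png

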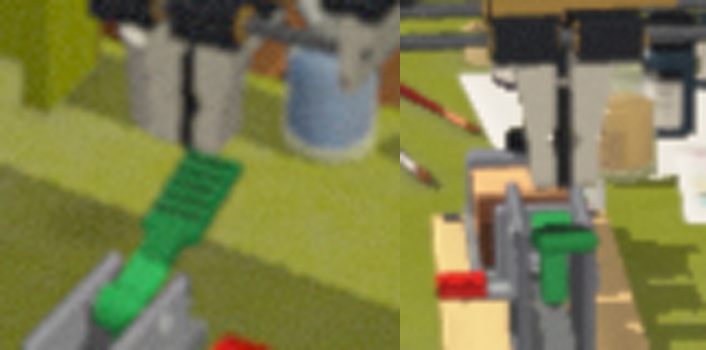

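```bash
python3 - <<'E'
from h import *
s,d=[optics.camera_info(n) for n in("scene","side")]
print(tri([(s,(328,210)),(d,(327.5,244))]))
print(proj('side',[.5207,.0543,.1578]),'seen ~325,224.5')
for z in (.12,.14): print(proj('side',[.52,.0514,z]),proj('scene',[.52,.0514,z]))
E
```

```text
(array([0.52147486, 0.05050082, 0.13593308]), array([ 0.08428269,  0.06080063,  0.08360475, -0.05113135]))
[[326.91819125 233.51284859]] seen ~325,224.5
[[326.88515434 250.94237251]] [[328.37405319 216.49050136]]
[[326.8188626  242.01418647]] [[328.55441791 208.83210638]]
```

The visible fingertips end about 20–25 mm above the reported TCP, so there's no contact yet. I'll go on down by feel.

>>> servo_tool:
  rows:
    - [[0,0,0.003],[0,0,0],1]
    - [[0,0,0.003],[0,0,0],1]

```text
clock: 5.97
tool_pos: [0.5201, 0.0515, 0.1036]
orientation: [-180.0, 0.0, -91.8]
force: [0.1, -0.2, -0.7]
opening: 0.0006
```

>>> servo_tool:
  rows:
    - [[0,0,0.003],[0,0,0],1]
    - [[0,0,0.003],[0,0,0],1]

```text
clock: 6.13
tool_pos: [0.5198, 0.0514, 0.0972]
orientation: [180.0, -0.0, -91.9]
force: [-0.4, -0.3, -0.6]
opening: 0.0006
```

```bash
python3 - <<'E'
from h import *
print(telemetry.get_obs()['force'])
a=optics.snapshot("scene")[180:250,290:370,::-1]
b=optics.snapshot("side")[200:280,290:360,::-1]
cv2.imwrite("pics/k3.png",np.hstack([cv2.resize(a,(400,350),interpolation=cv2.INTER_CUBIC),cv2.resize(b,(306,350),interpolation=cv2.INTER_CUBIC)]))
E
```

```text
[-0.42555763 -0.34934347 -0.64123105]
```

View pics/k3.png

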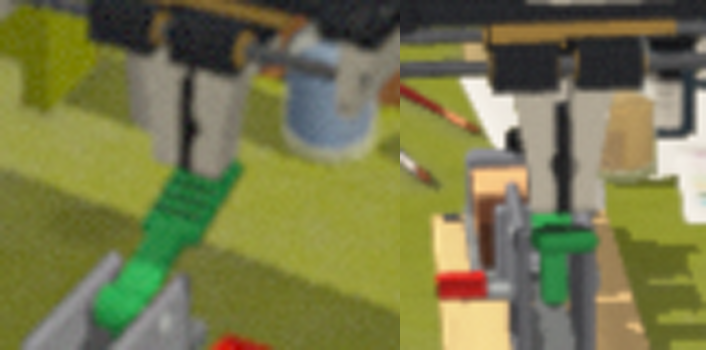

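>>> servo_tool:
  rows:
    - [[0,0,0.003],[0,0,0],1]
    - [[0,0,0.002],[0,0,0],1]

```text
clock: 6.4
tool_pos: [0.5199, 0.0515, 0.0923]
orientation: [-180.0, 0.0, -91.8]
force: [-0.2, 0.5, 0.1]
opening: 0.0004
```

>>> servo_tool:
  rows:
    - [[0,0,0.002],[0,0,0],1]
    - [[0,0,0.002],[0,0,0],1]

```text
clock: 6.57
tool_pos: [0.5199, 0.0514, 0.0883]
orientation: [180.0, -0.0, -91.8]
force: [-0.0, 0.6, 0.9]
opening: 0.0004
```

>>> servo_tool:
  rows:
    - [[0,0,0.002],[0,0,0],1]
    - [[0,0,0.002],[0,0,0],1]

```text
clock: 6.73
tool_pos: [0.5201, 0.0513, 0.0846]
orientation: [-180.0, -0.0, -91.8]
force: [0.7, -1.2, 2.5]
opening: 0.0007
```

>>> servo_tool:
  rows:
    - [[0,0,0.003],[0,0,0],1]
    - [[0,0,0.003],[0,0,0],1]
    - [[0,0,0.003],[0,0,0],1]

```text
clock: 6.98
tool_pos: [0.52, 0.0514, 0.0753]
orientation: [-180.0, 0.0, -91.8]
force: [0.2, -1.0, 2.4]
opening: 0.0007
```

>>> servo_tool:
  rows:
    - [[0,0,0.003],[0,0,0],1]
    - [[0,0,0.003],[0,0,0],1]

```text
clock: 7.15
tool_pos: [0.5199, 0.051, 0.0695]
orientation: [-180.0, -0.0, -91.8]
force: [-1.1, -5.4, 5.0]
opening: 0.0008
```

>>> servo_tool:
  rows:
    - [[0,0,0.003],[0,0,0],1]
    - [[0,0,0.003],[0,0,0],1]

```text
clock: 7.32
tool_pos: [0.5199, 0.0506, 0.0637]
orientation: [180.0, -0.1, -91.8]
force: [-0.5, -4.0, 6.2]
opening: 0.0004
```

```bash
python3 look.py k4
```

```text
[-0.9475704  -4.30407037  5.13279442] [0.51983491 0.05084915 0.06334853]
```

View pics/k4.png

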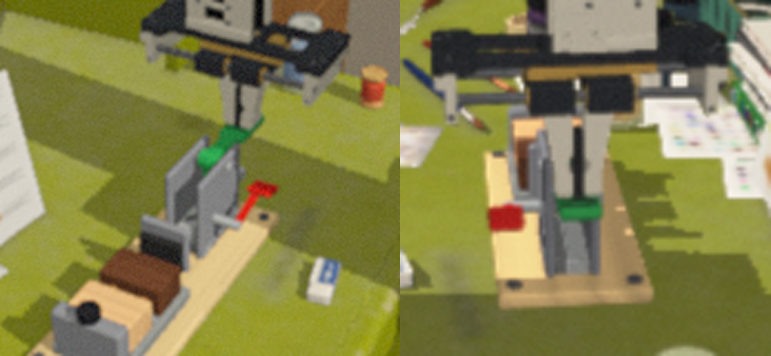

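>>> servo_tool:
  rows:
    - [[0,0,0.003],[0,0,0],1]
    - [[0,0,0.003],[0,0,0],1]

```text
clock: 7.58
tool_pos: [0.5199, 0.051, 0.0579]
orientation: [-180.0, -0.0, -91.8]
force: [-0.9, -2.8, 6.8]
opening: 0.0004
```

>>> servo_tool:
  rows:
    - [[0,0,0.003],[0,0,0],1]
    - [[0,0,0.002],[0,0,0],1]

```text
clock: 7.75
tool_pos: [0.52, 0.0513, 0.0527]
orientation: [-180.0, -0.0, -91.8]
force: [-1.1, -2.1, 8.0]
opening: 0.0007
```

>>> servo_tool:
  rows:
    - [[0,0,0.001],[0,0,0],1]
    - [[0,0,0.001],[0,0,0],1]

```text
clock: 7.92
tool_pos: [0.52, 0.0515, 0.0509]
orientation: [-180.0, 0.0, -91.8]
force: [-1.3, -2.2, 7.5]
opening: 0.0006
```

```bash
python3 look.py k5
```

```text
[-1.42203461 -1.19385955  5.82933966] [0.52001592 0.05151722 0.05078106]
```

View pics/k5.png

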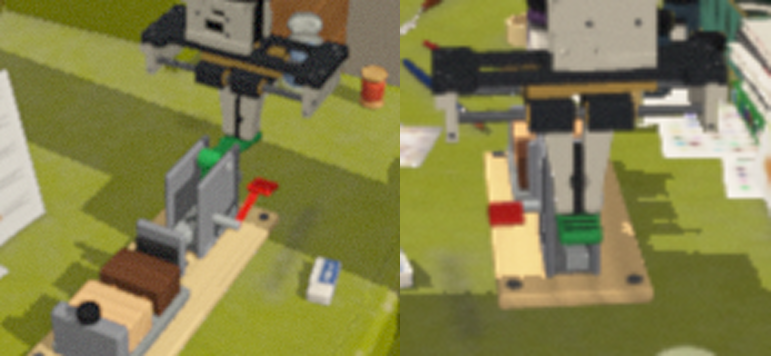

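>>> servo_tool:
  rows:
    - [[0,0,0.001],[0,0,0],1]
    - [[0,0,0.001],[0,0,0],1]

```text
clock: 8.18
tool_pos: [0.5201, 0.0517, 0.0489]
orientation: [-180.0, 0.0, -91.8]
force: [-0.3, -1.7, 6.1]
opening: 0.0006
```

>>> servo_tool:
  rows:
    - [[0,0,-0.01],[0,0,0],1]
    - [[0,0,-0.01],[0,0,0],1]
    - [[0,0,-0.01],[0,0,0],1]
    - [[0,0,-0.008],[0,0,0],1]
    - [[0,0,0],[0,0,0],1]

```text
clock: 8.6
tool_pos: [0.5211, 0.052, 0.0889]
orientation: [-179.8, 0.1, -91.8]
force: [-0.4, 0.5, 0.9]
opening: 0.0006
```

```bash
python3 look.py k6
```

```text
[ 1.47265472 -0.16071418  1.333408  ] [0.52041496 0.05175376 0.08723889]
```

View pics/k6.png

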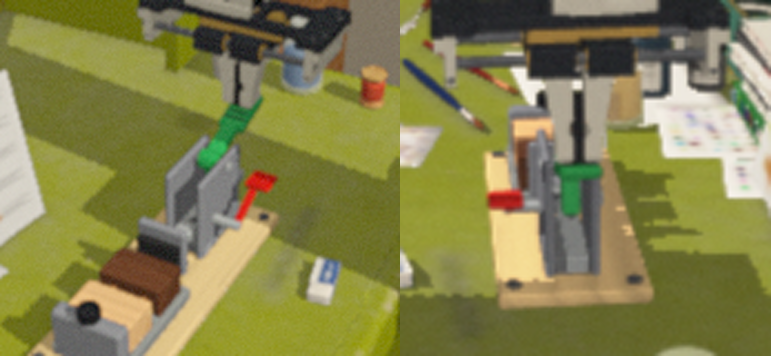

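>>> servo_tool:
  rows:
    - [[0,0,-0.006],[0,0,0],1]
    - [[0,0,0],[0,0,0],1]
    - [[0,0,0.006],[0,0,0],1]
    - [[0,0,0.006],[0,0,0],1]
    - [[0,0,0.006],[0,0,0],1]
    - [[0,0,0.003],[0,0,0],1]
    - [[0,0,0.003],[0,0,0],1]

```text
clock: 9.28
tool_pos: [0.5196, 0.0506, 0.068]
orientation: [179.9, -0.1, -91.8]
force: [-0.1, -4.4, 7.0]
opening: 0.0005
```

>>> servo_tool:
  rows:
    - [[0,0,0.003],[0,0,0],1]
    - [[0,0,0.003],[0,0,0],1]

```text
clock: 9.45
tool_pos: [0.5197, 0.0504, 0.0623]
orientation: [180.0, -0.1, -91.8]
force: [0.1, -5.2, 7.0]
opening: 0.0004
```

>>> servo_tool:
  rows:
    - [[0,0,0.003],[0,0,0],1]
    - [[0,0,0.003],[0,0,0],1]

```text
clock: 9.62
tool_pos: [0.5197, 0.0506, 0.0563]
orientation: [180.0, -0.1, -91.8]
force: [-0.6, -5.3, 7.4]
opening: 0.0001
```

>>> servo_tool:
  rows:
    - [[0,0,0.003],[0,0,0],1]
    - [[0,0,0.002],[0,0,0],1]

```text
clock: 9.78
tool_pos: [0.5199, 0.0508, 0.0518]
orientation: [180.0, -0.1, -91.8]
force: [-3.9, -3.1, 13.1]
opening: 0.0
```

>>> servo_tool:
  rows:
    - [[0,0,0.002],[0,0,0],1]
    - [[0,0,0.001],[0,0,0],1]

```text
clock: 9.95
tool_pos: [0.5199, 0.0511, 0.049]
orientation: [-180.0, -0.0, -91.8]
force: [-4.0, -2.4, 15.4]
opening: 0.0006
```

>>> servo_tool:
  rows:
    - [[0,0,-0.012],[0,0,0],1]
    - [[0,0,-0.012],[0,0,0],1]
    - [[0,0,-0.012],[0,0,0],1]
    - [[0,0,-0.008],[0,0,0],1]
    - [[0,0,0],[0,0,0],1]

```text
clock: 10.37
tool_pos: [0.5206, 0.0517, 0.0936]
orientation: [-179.9, 0.0, -91.8]
force: [0.5, -0.6, 0.5]
opening: 0.0006
```

```bash
cat > look2.py <<'E'
import sys
from h import *
a=optics.snapshot("scene")[225:345,220:380,::-1]
cv2.imwrite(f"pics/{sys.argv[1]}.png",cv2.resize(a,None,fx=5,fy=5,interpolation=cv2.INTER_CUBIC))
print(telemetry.get_obs()['force'],telemetry.get_obs()['tool_pos'])
E
python3 look2.py m1
```

```text
[-0.56318532  1.11649419  0.54876949] [0.52005516 0.05164503 0.09265482]
```

View pics/m1.png

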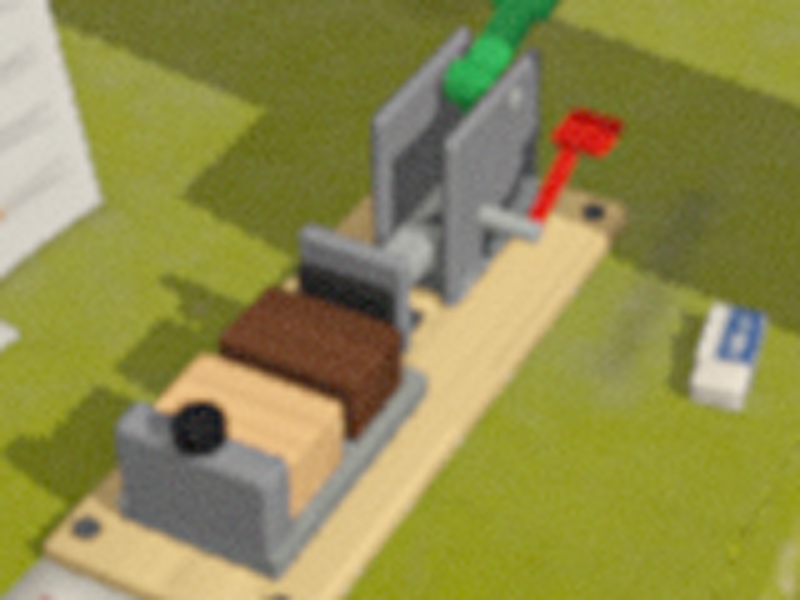

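>>> servo_tool:
  rows:
    - [[0,0,0],[0,0,0],1]
    - [[0,0,0.006],[0,0,0],1]
    - [[0,0,0.006],[0,0,0],1]
    - [[0,0,0.006],[0,0,0],1]
    - [[0,0,0.003],[0,0,0],1]

```text
clock: 10.83
tool_pos: [0.5196, 0.0508, 0.0704]
orientation: [179.9, -0.1, -91.8]
force: [0.1, -4.1, 6.8]
opening: 0.0008
```

>>> servo_tool:
  rows:
    - [[0,0,0.002],[0,0,0],1]
    - [[0,0,0.002],[0,0,0],1]

```text
clock: 11.0
tool_pos: [0.5196, 0.0505, 0.0672]
orientation: [179.9, -0.1, -91.8]
force: [-1.4, -6.3, 6.0]
opening: 0.0
```

>>> servo_tool:
  rows:
    - [[0,0,0.002],[0,0,0],1]
    - [[0,0,0.002],[0,0,0],1]

```text
clock: 11.17
tool_pos: [0.5196, 0.0502, 0.0636]
orientation: [179.9, -0.1, -91.8]
force: [-1.2, -6.1, 11.1]
opening: -0.0
```

>>> servo_tool:
  rows:
    - [[0,0,0.002],[0,0,0],1]
    - [[0,0,0.002],[0,0,0],1]

```text
clock: 11.33
tool_pos: [0.5196, 0.0501, 0.0598]
orientation: [180.0, -0.1, -91.8]
force: [-2.3, -6.9, 11.6]
opening: 0.0001
```

>>> servo_tool:
  rows:
    - [[0,0,0.002],[0,0,0],1]
    - [[0,0,0.001],[0,0,0],1]

```text
clock: 11.5
tool_pos: [0.5197, 0.0503, 0.0567]
orientation: [180.0, -0.1, -91.8]
force: [-1.5, -5.1, 9.5]
opening: 0.0004
```

>>> servo_tool:
  rows:
    - [[0,0,0.002],[0,0,0],1]
    - [[0,0,0.001],[0,0,0],1]

```text
clock: 11.67
tool_pos: [0.5197, 0.0504, 0.0538]
orientation: [180.0, -0.1, -91.8]
force: [-2.4, -4.2, 12.8]
opening: 0.0004
```

>>> servo_tool:
  rows:
    - [[0,0,0.002],[0,0,0],1]

```text
clock: 11.75
tool_pos: [0.5198, 0.0506, 0.052]
orientation: [180.0, -0.1, -91.8]
force: [-2.3, -3.2, 11.4]
opening: 0.0003
```

>>> servo_tool:
  rows:
    - [[0,0,0.001],[0,0,0],1]
    - [[0,0,0.001],[0,0,0],1]

```text
clock: 11.92
tool_pos: [0.5198, 0.0508, 0.0498]
orientation: [180.0, -0.1, -91.8]
force: [-2.9, -2.9, 11.0]
opening: 0.0007
```

>>> servo_tool:
  rows:
    - [[0,0,0.001],[0,0,0],1]

```text
clock: 12.0
tool_pos: [0.5198, 0.0509, 0.0489]
orientation: [180.0, -0.0, -91.8]
force: [-4.2, -3.0, 11.5]
opening: 0.0004
```

>>> servo_tool:
  rows:
    - [[0,0,-0.012],[0,0,0],1]
    - [[0,0,-0.012],[0,0,0],1]
    - [[0,0,-0.012],[0,0,0],1]
    - [[0,0,-0.008],[0,0,0],1]
    - [[0,0,0],[0,0,0],1]

```text
clock: 12.42
tool_pos: [0.5207, 0.0518, 0.0936]
orientation: [-179.9, 0.1, -91.8]
force: [0.4, 0.0, 0.3]
opening: 0.0004
```

```bash
python3 look2.py m2
```

```text
[ 0.47975628 -0.28508378 -0.95308546] [0.52009058 0.05168178 0.09264542]
```

View pics/m2.png

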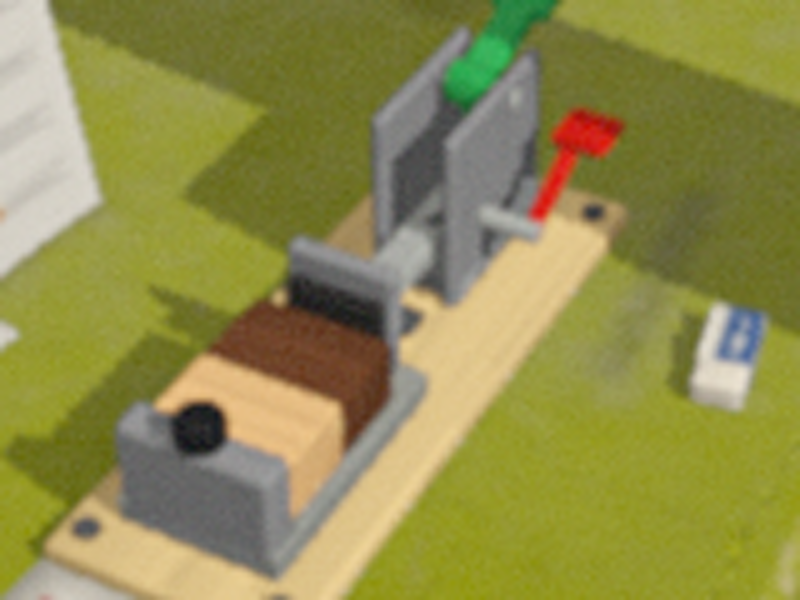

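>>> servo_tool:
  rows:
    - [[0,0,0],[0,0,0],1]
    - [[0,0,0.006],[0,0,0],1]
    - [[0,0,0.006],[0,0,0],1]
    - [[0,0,0.005],[0,0,0],1]
    - [[0,0,0.003],[0,0,0],1]

```text
clock: 12.88
tool_pos: [0.5194, 0.0508, 0.0714]
orientation: [179.9, -0.1, -91.8]
force: [-0.3, -3.7, 6.0]
opening: 0.0007
```

>>> servo_tool:
  rows:
    - [[0,0,0.002],[0,0,0],1]
    - [[0,0,0.001],[0,0,0],1]

```text
clock: 13.05
tool_pos: [0.5195, 0.0506, 0.0691]
orientation: [179.9, -0.1, -91.8]
force: [-1.8, -3.5, 4.6]
opening: 0.0004
```

>>> servo_tool:
  rows:
    - [[0,0,0.001],[0,0,0],1]
    - [[0,0,0.001],[0,0,0],1]

```text
clock: 13.22
tool_pos: [0.5195, 0.0507, 0.0674]
orientation: [179.9, -0.1, -91.8]
force: [-0.6, -4.3, 6.2]
opening: 0.0006
```

>>> servo_tool:
  rows:
    - [[0,0,0.001],[0,0,0],1]
    - [[0,0,0.001],[0,0,0],1]

```text
clock: 13.38
tool_pos: [0.5195, 0.0506, 0.0655]
orientation: [180.0, -0.1, -91.8]
force: [-1.0, -5.8, 7.0]
opening: 0.0005
```

>>> servo_tool:
  rows:
    - [[0,0,0.001],[0,0,0],1]
    - [[0,0,0.001],[0,0,0],1]

```text
clock: 13.55
tool_pos: [0.5196, 0.0504, 0.0638]
orientation: [180.0, -0.1, -91.8]
force: [-3.1, -5.1, 10.0]
opening: 0.0007
```

>>> servo_tool:
  rows:
    - [[0,0,0.001],[0,0,0],1]
    - [[0,0,0.001],[0,0,0],1]

```text
clock: 13.72
tool_pos: [0.5196, 0.0503, 0.0622]
orientation: [180.0, -0.1, -91.8]
force: [-4.0, -6.0, 14.5]
opening: 0.0004
```

>>> servo_tool:
  rows:
    - [[0,0,0.001],[0,0,0],1]

```text
clock: 13.8
tool_pos: [0.5196, 0.0502, 0.0614]
orientation: [180.0, -0.1, -91.8]
force: [-4.6, -5.4, 18.1]
opening: 0.0003
```

>>> servo_tool:
  rows:
    - [[0,0,0.001],[0,0,0],1]

```text
clock: 13.88
tool_pos: [0.5197, 0.0502, 0.0606]
orientation: [180.0, -0.1, -91.8]
force: [-5.4, -7.1, 19.3]
opening: 0.0004
```

>>> servo_tool:
  rows:
    - [[0,0,0],[0,0,0],1]
    - [[0,0,0],[0,0,0],1]

```text
clock: 14.05
tool_pos: [0.5197, 0.0502, 0.0607]
orientation: [180.0, -0.1, -91.8]
force: [-4.5, -6.1, 17.7]
opening: 0.0003
```

```bash
python3 look2.py m3
```

```text
[-5.61602854 -6.07279771 17.78553859] [0.51969432 0.05024689 0.060732  ]
```

View pics/m3.png

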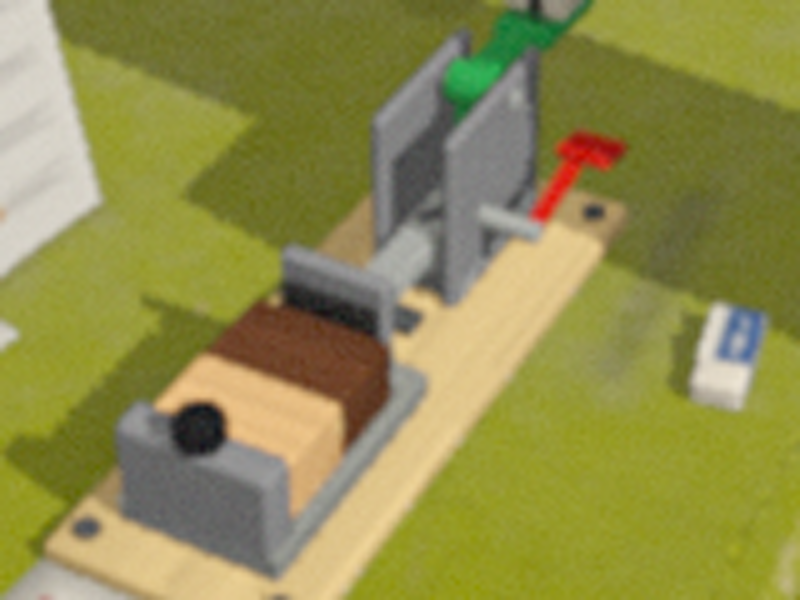

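>>> servo_tool:
  rows:
    - [[0,0,-0.011],[0,0,0],1]
    - [[0,0,-0.011],[0,0,0],1]
    - [[0,0,-0.011],[0,0,0],1]
    - [[0,0,-0.011],[0,0,0],1]
    - [[0,0,-0.011],[0,0,0],1]
    - [[-0.0132,0.0129,0],[0,0,0],1]
    - [[-0.0132,0.0129,0],[0,0,0],1]
    - [[-0.0132,0.0129,0],[0,0,0],1]
    - [[-0.0132,0.0129,0],[0,0,0],1]
    - [[0,0,0],[0,0,0],1]
    - [[0,0,0],[0,0,0],1]

```text
clock: 15.02
tool_pos: [0.4694, 0.1065, 0.1143]
orientation: [180.0, 0.0, -91.8]
force: [0.1, -0.1, -0.2]
opening: 0.0006
```

```bash
python3 shot.py w4; python3 look.py k7;python3 look2.py m4
```

```text
15.0167 [0.46944701 0.10646824 0.11430785] [ 1.79982589e+02  1.17983077e-02 -9.17564230e+01] [ 0.06554013 -0.13289939 -0.19775853] 0.0005845745383575643 [ 36.2   6.3 -29.6  -0.  -54.2 -38. ]
[ 1.32780822  0.74410371 -0.05011831] [0.47018679 0.10567463 0.11429454]
[ 0.29658348  0.28016159 -0.12211484] [0.47025487 0.10556847 0.11430468]
```

View pics/w4.png

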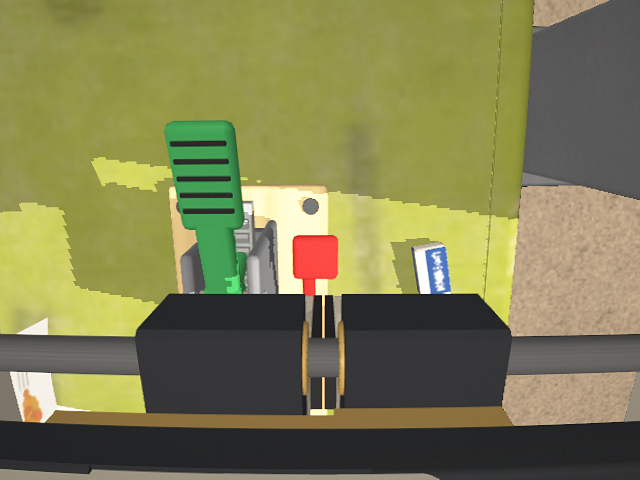

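View pics/k7.png

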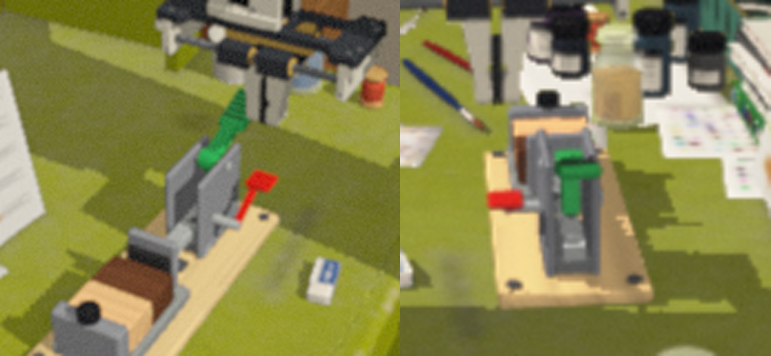

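View pics/m4.png

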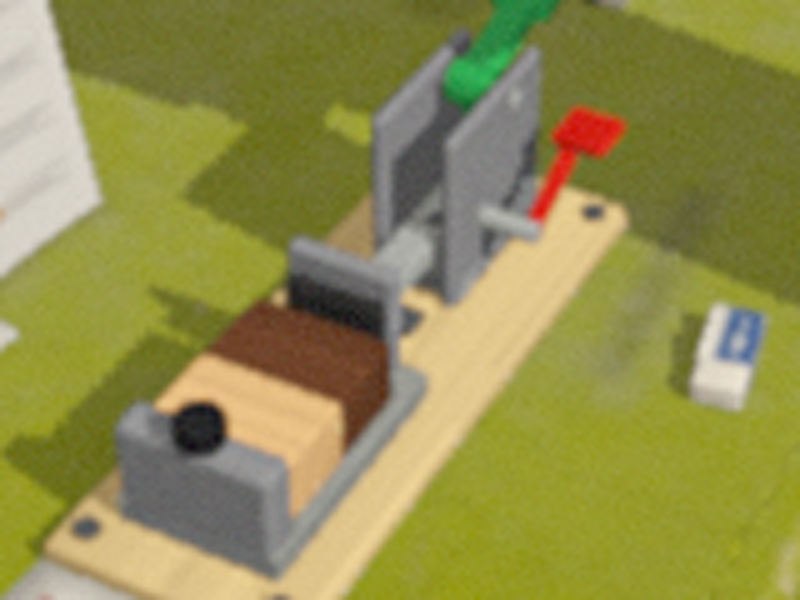

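```bash
python3 - <<'E'
from h import *
import pickle
i,o=pickle.load(open("pics/w4.pkl","rb"))
i1=pickle.load(open("pics/w1.pkl","rb"))[0];i2=pickle.load(open("pics/w2.pkl","rb"))[0]
print(tri([(i,(315,257)),(i1,(355.75,179.75)),(i2,(419,191))]))
E
```

```text
(array([0.43965351, 0.06376496, 0.30314309]), array([  8.53836917,  -7.96043665, -70.04138355, -11.82327855,
        44.96370425,   9.05020315]))
```

```bash
sed -i 's/\[0.5,-0.4,0.05\]/[0.48,0.1,0.06]/' h.py; python3 - <<'E'
from h import *
import pickle
i,o=pickle.load(open("pics/w4.pkl","rb"))
i1=pickle.load(open("pics/w1.pkl","rb"))[0];i2=pickle.load(open("pics/w2.pkl","rb"))[0]
print(tri([(i,(315,257)),(i1,(355.75,179.75)),(i2,(419,191))]))
print(tri([(i,(315,257)),(i2,(419,191))]))
E
```

```text
(array([0.47155707, 0.10450519, 0.07291476]), array([ 0.19682004, -0.39501393, -0.06016154,  0.03204277,  0.56310263,
        0.26741398]))
(array([0.47151966, 0.10431801, 0.07354874]), array([ 0.23362557, -0.38691509,  0.50028429,  0.34307531]))
```

>>> servo_tool:
  rows:
    - [[0,-0.001,0.009],[0,0,0],1]
    - [[0,0,0.009],[0,0,0],1]
    - [[0,0,0.009],[0,0,0],1]
    - [[0,0,0.009],[0,0,0],1]
    - [[0,0,0.009],[0,0,0],1]
    - [[0,0,0.006],[0,0,0],1]

```text
clock: 15.72
tool_pos: [0.4704, 0.1054, 0.0619]
orientation: [179.9, -0.1, -91.9]
force: [-1.0, 0.4, -0.5]
opening: 0.0003
```

>>> servo_tool:
  rows:
    - [[0,0,0.004],[0,0,0],1]
    - [[0,0,0.004],[0,0,0],1]

```text
clock: 15.88
tool_pos: [0.4709, 0.1057, 0.055]
orientation: [180.0, -0.0, -91.8]
force: [-0.4, 0.0, 0.6]
opening: 0.0005
```

```bash
python3 look.py k8
```

```text
[ 0.93376036 -0.37489413  0.17631752] [0.4707419  0.10566923 0.05497364]
```

View pics/k8.png

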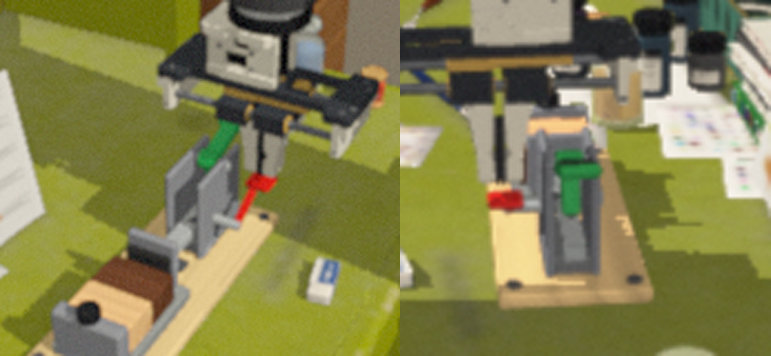

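>>> servo_tool:
  rows:
    - [[0,0,0.004],[0,0,0],1]
    - [[0,0,0.003],[0,0,0],1]
    - [[0,0,0.002],[0,0,0],1]

```text
clock: 16.23
tool_pos: [0.4711, 0.1059, 0.0464]
orientation: [-180.0, 0.0, -91.8]
force: [-0.3, 0.1, 0.0]
opening: 0.0004
```

>>> servo_tool:
  rows:
    - [[0,0,0.002],[0,0,0],1]
    - [[0,0,0.002],[0,0,0],1]

```text
clock: 16.4
tool_pos: [0.4711, 0.1058, 0.0425]
orientation: [-180.0, 0.0, -91.8]
force: [-0.4, -2.6, 2.3]
opening: 0.0001
```

>>> servo_tool:
  rows:
    - [[0,0,0.002],[0,0,0],1]
    - [[0,0,0.002],[0,0,0],1]

```text
clock: 16.57
tool_pos: [0.4711, 0.1056, 0.0386]
orientation: [-180.0, -0.0, -91.8]
force: [0.7, -2.4, 2.6]
opening: 0.0005
```

>>> servo_tool:
  rows:
    - [[0,0,0.002],[0,0,0],1]
    - [[0,0,0.002],[0,0,0],1]

```text
clock: 16.73
tool_pos: [0.4711, 0.1059, 0.0344]
orientation: [-180.0, 0.0, -91.9]
force: [0.1, 0.2, 0.1]
opening: 0.0007
```

>>> servo_tool:
  rows:
    - [[0,0,0.002],[0,0,0],1]
    - [[0,0,0.002],[0,0,0],1]

```text
clock: 16.9
tool_pos: [0.471, 0.1058, 0.0304]
orientation: [180.0, -0.0, -91.8]
force: [0.4, -1.4, 1.7]
opening: 0.0003
```

>>> servo_tool:
  rows:
    - [[0,0,0.002],[0,0,0],1]
    - [[0,0,0.001],[0,0,0],1]

```text
clock: 17.07
tool_pos: [0.471, 0.1058, 0.0273]
orientation: [180.0, -0.0, -91.8]
force: [1.1, -1.3, 2.4]
opening: 0.0007
```

```bash
python3 look.py k9
```

```text
[ 0.41525101 -1.40779645  1.48880275] [0.47099126 0.10577387 0.02737979]
```

View pics/k9.png

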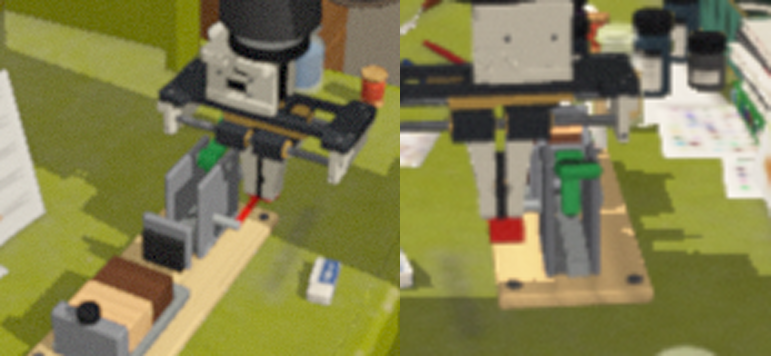

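>>> servo_tool:
  rows:
    - [[0,0,0],[0,0,0],1]
    - [[0,0,0],[0,0,0],1]
    - [[0,0,0],[0,0,0],1]
    - [[0,0,0],[0,0,0],1]
    - [[0,0,0],[0,0,0],1]
    - [[0,0,0],[0,0,0],1]
    - [[0,0,0],[0,0,0],1]
    - [[0,0,0],[0,0,0],1]
    - [[0,0,0],[0,0,0],1]
    - [[0,0,0],[0,0,0],1]
    - [[0,0,0],[0,0,0],1]
    - [[0,0,0],[0,0,0],1]

```text
clock: 18.17
tool_pos: [0.471, 0.1058, 0.0276]
orientation: [180.0, -0.0, -91.8]
force: [0.4, -2.7, 1.8]
opening: 0.0006
```

>>> servo_tool:
  rows:
    - [[0,0,-0.008],[0,0,0],1]
    - [[0,0,-0.012],[0,0,0],1]
    - [[0,0,-0.02],[0,0,0],1]
    - [[0,0,-0.03],[0,0,0],1]
    - [[0,0,-0.04],[0,0,0],1]
    - [[0,0,-0.04],[0,0,0],1]
    - [[0,0,-0.04],[0,0,0],1]
    - [[0,0,0],[0,0,0],1]
    - [[0,0,0],[0,0,0],1]
    - [[0,0,0],[0,0,0],1]

```text
clock: 19.0
tool_pos: [0.4706, 0.1059, 0.2178]
orientation: [-180.0, 0.1, -91.9]
force: [-1.0, 0.4, -1.3]
opening: 0.0002
```

```bash
python3 shot.py w5; python3 look2.py m5
```

```text
19.0 [0.47064351 0.10591124 0.21781756] [-1.79984321e+02  5.63992130e-02 -9.18562751e+01] [-1.01915559  0.3941402  -1.30900171] 0.00022000446952269114 [ 36.1   1.1 -20.6  -0.  -68.3 -37.9]
[ 0.15194358  0.26855907 -0.59116249] [0.47021292 0.10547239 0.21657967]
```

View pics/w5.png

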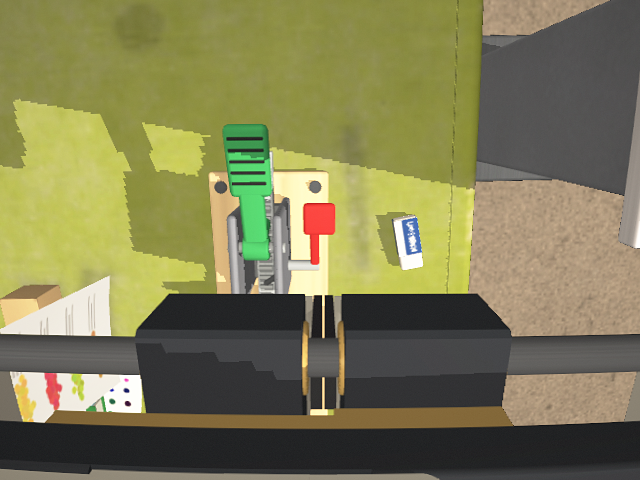

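View pics/m5.png

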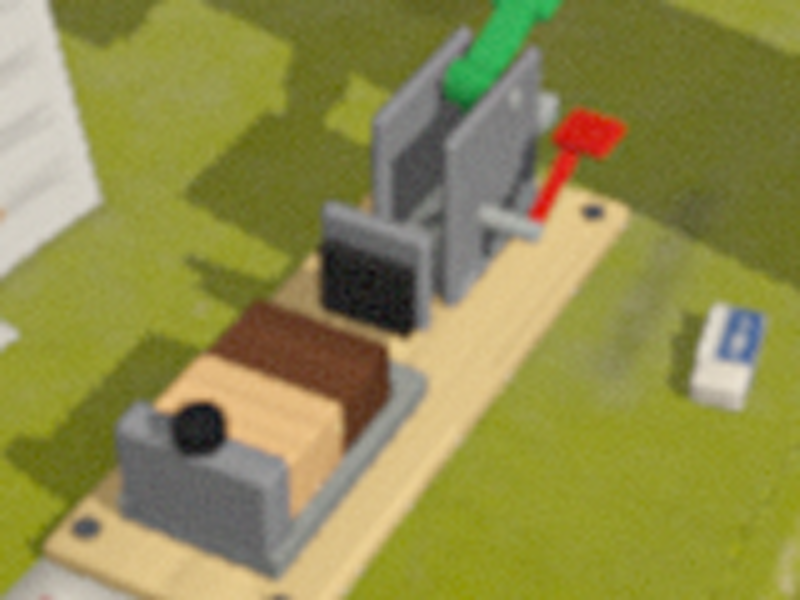

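The jaw is back and the tab is up. I'll check the joint gap from above.

>>> servo_tool:
  rows:
    - [[-0.04,0,0],[0,0,0],1]
    - [[-0.04,0,0],[0,0,0],1]
    - [[-0.04,0,0],[0,0,0],1]
    - [[-0.04,0,0],[0,0,0],1]
    - [[-0.04,0,0],[0,0,0],1]
    - [[0,0,0],[0,0,0],1]
    - [[0,0,0],[0,0,0],1]
    - [[0,0,0],[0,0,0],1]

```text
clock: 19.77
tool_pos: [0.4768, 0.3054, 0.2159]
orientation: [179.9, -0.1, -91.8]
force: [0.2, 0.1, 0.3]
opening: 0.0003
```

```bash
python3 shot.py w6; python3 - <<'E'
import cv2
a=cv2.imread("pics/w6.png")[60:300,150:390]
cv2.imwrite("pics/w6z.png",cv2.resize(a,(600,600),interpolation=cv2.INTER_CUBIC))
E
```

```text
19.7667 [0.47680194 0.30537747 0.21593173] [ 1.79882954e+02 -1.44938390e-01 -9.18041652e+01] [0.19808161 0.10747085 0.30685209] 0.00029671372910591924 [ 52.4   9.6 -11.2  -0.  -69.4 -54.2]
```

View pics/w6z.png

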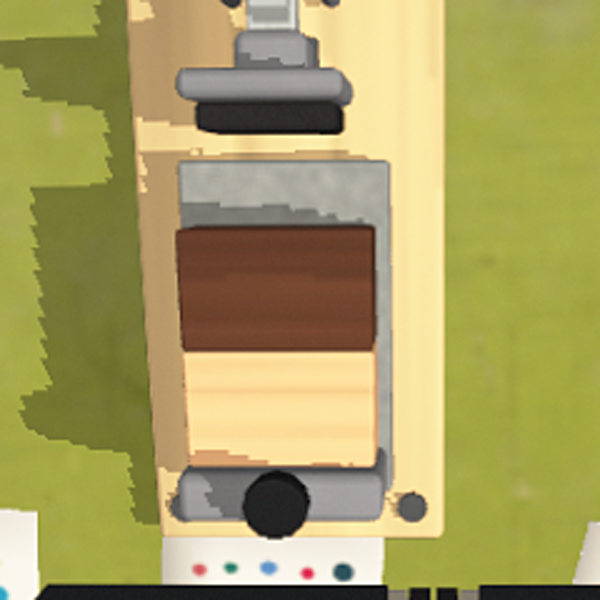

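```bash
python3 -c "
from plant import ctrl,telemetry
o=telemetry.get_obs();print(o['clock'],o['force'])
print(ctrl.close_job())"
```

```text
19.8167 [-0.54823724 -0.31750267 -0.38946216]
the job is handed in; nothing more can be done
None
```

I closed the joint with three full trigger strokes and a partial fourth. I then pressed the red tab about 17 mm, held it down for just over 1 s, let go, and handed in at 19.8 s. No verdict was reported.

**Tightness:** I stopped the fourth stroke once the paddle read 18 to 19 N, held it for about 0.2 s, and read 17.8 N. The force was climbing steadily by then. I estimate roughly 20 to 25 N on the wood, but I could only infer that from the paddle force.

**Last checks:**
- The wrist view shows no visible gap between rail and stile.
- The scene view shows the jaw fully back.
- Trigger and tab are both up.
- The arm is clear of everything, with the force reading near zero.
- I did not measure the bystanders again, but the arm stayed clear of them.

**Disagreements:**
- **Fingertip position:** the visible ends of the shut fingers stood about 25 to 30 mm above the reported TCP. I found both contacts by feel: the paddle near a reported z of 0.088 m and the tab near 0.044 m.
- **Tab force:** the tab took only about 2.5 N, not the 10 to 20 N expected while tight. The likely reason is that the fourth stroke stopped short of its tooth, so little clamp force remained once the trigger came up.

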